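Find the full jar by its weight and take it off the rack

ROBOT

A 6-joint arm with a two-finger parallel gripper is mounted at the origin on a cart in front of the work surface, level with it; the furniture and walls round the work are solid. World frame = base frame: x ahead of the robot, y to its left, z up, the work surface at z = 0. Lengths are in m, angles in degrees, forces in N, time in s.
With the tool pointing down it reaches from about 0.4 to 0.825 m from the base axis. Payload 7 kg.
Tool frame: the origin (TCP) lies at the very end of the fingers, on their centre line; the grasp point (between the pads) lies r.grip_depth behind it (r.grip_depth is the distance from the TCP to the grasp point, in m); z points along the fingers, y is the direction in which the jaws open and shut (so a half turn about z gives the same grasp; the last joint's range is limited). The gripper opens to 88 mm and grips with 3 to 60 N. Pads are 19 mm wide; open, the fingers measure 130 mm over their backs; the gripper's body (78 mm by 193 mm) begins 47 mm behind the grasp point.
Start: joints at [-51.904, 20.546, 0.682, 0, -70.136, -16.507], TCP at [0.248, -0.628, 0.227] pointing down, gripper open.
Joint ranges: [-176.03, 176.03], [-82.01, 121.73], [-58.28, 71.71], [-173.87, 95.51], [-174.79, -0.11], [-173.66, 173.66]. Speed limits (degrees/s): [136.94, 136.94, 172.46, 180, 180, 180].

INTERFACE

Orientations are given as [roll, pitch, yaw] about the fixed x, y, z axes, in that order (R = Rz(yaw) Ry(pitch) Rx(roll)).
In Python, from plant import r gives the robot as it stands. The module is installed in compiled form; this text tells all that it offers.
- The arm moves only by the tool step_arm, never from a script. Its argument "increments" is a list of rows, each a list of 3 entries, a list of its own where there are three numbers: the shift along the tool's x, y, z in m, then the turn, a rotation vector about the tool's x, y, z in rad, then the closure, from 0 (fully open) to 1 (shut). In form: [[[x, y, z], [wx, wy, wz], grip], ...]. A call has 1 to 10 rows; each row is the pose to reach, as a shift and turn from the pose commanded when the call began, along the tool's axes at that moment; what a row does not reach only later rows make up. A row lasts 1/10 s, in which the tool goes at most 50 mm and 8.59 degrees, less where a joint would pass 70% of its speed; a pose out of reach is approached as far as the arm can. A call with a gripper value outside its range is refused whole. The fingers move at their own pace and stop on an object; "force" is the grip in N (left out, the last holds). Time passes only in rows, so rows that repeat a pose let the fingers close. It gives the time, the measured TCP pose, the force and the opening at its end, in the units of the state.
- r.get_state(): the state, without advancing time (a new reading comes with each control period).
- r.capture(name): name is "side" or "top" or "wrist"; returns a dict with "color" (480x640x3 uint8, red, green, blue), "intrinsics" (3x3 intrinsics, pixels), "rvec" (rotation vector, rad) and "tvec" (3), from world to camera coordinates, as OpenCV has them; the wrist camera has in their place "T_tool_cam" (4x4, takes a point from camera to tool coordinates, whose origin is the TCP and whose axes are the flange's). Camera axes: x right, y down, z forward; pixel columns grow to the right and rows downward; lengths in m; the calibration is good to about 2 mm. The wrist camera is an equidistant fisheye: a pixel r from the principal point sees the ray r / f radians off the axis. A picture is of the moment at which its call begins: read the wrist's pose just before it. There is no depth.
- r.close_job(): hands the job in, once; it reports no verdict.
The state is a dict: "time_s": time; "joints": joint angles; "qd": joint speeds; "joint_torque": joint torques, N m; "tcp_pos": TCP position; "eef_rot": TCP orientation; "contact_force": force on the tool from outside, world axes, zero at the start; "moment": the same for the moment, N m; "gripper_width": finger opening in m.
Only numpy, scipy, OpenCV 4.12 (cv2) and the standard library are available. Lean on these libraries where they do the work, as an engineer would, in place of code of your own. Each camera call takes 0.05 s, during which the arm holds its last target.

TASK

One of the three look-alike closed white jars on the wooden rack is still full of steel bearing balls, and the other two are nearly empty. Lift them to feel which is the heavy one, and set that jar upright in the red tray without dropping any jar. Leave the two light jars standing upright in their row on the rack, and do not disturb the oil bottle or the pliers.

Things in the scene. Friction and masses are not known exactly. Their poses are not given: they have to be found in the camera images.
- jar_a_center (a point): centre (half-way up) of a closed white plastic jar with a white screw lid and a paper label, 48 mm across, 85 mm tall, z up its axis. One of three jars that look alike, standing on the rack in any order: one is full of steel balls (about 0.6 kg), the other two are nearly empty (about 0.1 kg each). The lid is fixed. Origin 42.5 mm above its underside
- jar_b_center (a point): centre (half-way up) of a closed white plastic jar with a white screw lid and a paper label, 48 mm across, 85 mm tall, z up its axis. One of three jars that look alike, standing on the rack in any order: one is full of steel balls (about 0.6 kg), the other two are nearly empty (about 0.1 kg each). The lid is fixed. Origin 42.5 mm above its underside
- jar_c_center (a point): centre (half-way up) of a closed white plastic jar with a white screw lid and a paper label, 48 mm across, 85 mm tall, z up its axis. One of three jars that look alike, standing on the rack in any order: one is full of steel balls (about 0.6 kg), the other two are nearly empty (about 0.1 kg each). The lid is fixed. Origin 42.5 mm above its underside
- rack: low wooden rack fixed to the bench, 106 (its x) x 358 (its y) x 22 mm high over its rim; the board inside the rim lies 12 mm above the bench, the rim is 6 to 8 mm thick. The jars stand in one row along its y axis, at about y = -110, 0 and 110 mm, x = 0, on black pads. Origin: centre of its underside on the bench; z up
- tray: shallow square red tray with a black liner, fixed to the bench, 150 x 150 mm, rim 16 mm high and 4 mm thick, inner floor 4 mm above the bench. Origin: centre of its underside; z up
- oil_bottle_center (a point): centre (half-way up) of a standing black oil bottle, 46 mm across, 155 mm tall. Loose bystander, to be left alone
- pliers_red_center (a point): middle of flat-lying pliers with red handles, 62 x 170 x 14 mm. Loose bystander, to be left alone

How it is judged:
By the outcome, as a careful person would: the job done as asked, in the order asked, and still so for the second after the job is handed in, with the robot touching nothing.
It also fails if it takes over 58 s, if anything falls off the work surface, if the arm or the gripper's body presses on something with over 40 N, if the wrist force passes 120 N, or if a joint passes its speed limit or range.

## Working session

There is one attempt and no reset: what is moved stays moved. The work goes in short steps, Python scripts to look and compute and a tool call to move; the robot and the scene stay as the last step left them, time stands still between calls to the robot, and variables do not carry over. Pictures are saved under pics/ and viewed, and the job is handed in when it is done.

Besides the shell and the picture viewer there is one more tool, called by a JSON object that holds its "name" and its "arguments". step_arm: Moves the arm, as the interface text tells. Its arguments: {"type":"object","properties":{"increments":{"type":"array","items":{"type":"array"}},"force":{"type":"number"}},"required":["increments"]}

```bash
mkdir -p pics; python3 - <<'E'
from plant import r
import cv2
print(r.get_state(), r.grip_depth)
for n in ("side","top","wrist"):
    c=r.capture(n); cv2.imwrite(f"pics/{n}0.png",c["color"][:,:,::-1])
    print(n,{k:v for k,v in c.items() if k!="color"})
E
```

```text
{'time_s': 0.0, 'joints': array([-5.19047590e+01,  2.05904139e+01,  6.34694257e-01, -1.92054841e-02,
       -7.01353839e+01, -1.65077596e+01]), 'qd': array([-0.04433129,  0.02074678,  0.1010479 ,  0.11384747, -0.06024098,
       -0.05956439]), 'joint_torque': array([-1.81974327e-03, -5.82704508e+01,  2.93069905e+01,  6.99784756e+00,
        6.94125876e-03, -1.54709483e-04]), 'tcp_pos': array([ 0.24815366, -0.62721691,  0.22564408]), 'eef_rot': array([ 1.79907521e+02, -8.57867526e-03, -1.58419052e+02]), 'contact_force': array([0.2743089 , 0.34210206, 0.39266837]), 'moment': array([-0.07190128,  0.00119557,  0.01000219]), 'gripper_width': 0.08726441362362163} 0.0188
side {'intrinsics': array([[453.88644959,   0.        , 317.1628201 ],
       [  0.        , 453.88644959, 238.53018281],
       [  0.        ,   0.        ,   1.        ]]), 'rvec': array([ 0.29040356, -2.67640497,  1.43318621]), 'tvec': array([0.51369672, 0.1838268 , 1.16478541])}
top {'intrinsics': array([[547.1954729 ,   0.        , 326.80228102],
       [  0.        , 547.1954729 , 233.13607703],
       [  0.        ,   0.        ,   1.        ]]), 'rvec': array([ 2.16401485, -2.11936093,  0.19874916]), 'tvec': array([-0.11700177,  0.5278473 ,  1.44300142])}
wrist {'intrinsics': array([[371.64829954,   0.        , 319.42756622],
       [  0.        , 371.64829954, 239.29052971],
       [  0.        ,   0.        ,   1.        ]]), 'T_tool_cam': array([[ 2.24835018e-04, -9.55238286e-01, -2.95837400e-01,
         8.13521013e-02],
       [ 9.99999920e-01,  3.12659298e-04, -2.49559831e-04,
        -8.32127943e-04],
       [ 3.30885419e-04, -2.95837320e-01,  9.55238279e-01,
        -1.58536544e-01],
       [ 0.00000000e+00,  0.00000000e+00,  0.00000000e+00,
         1.00000000e+00]])}
```

View pics/side0.png

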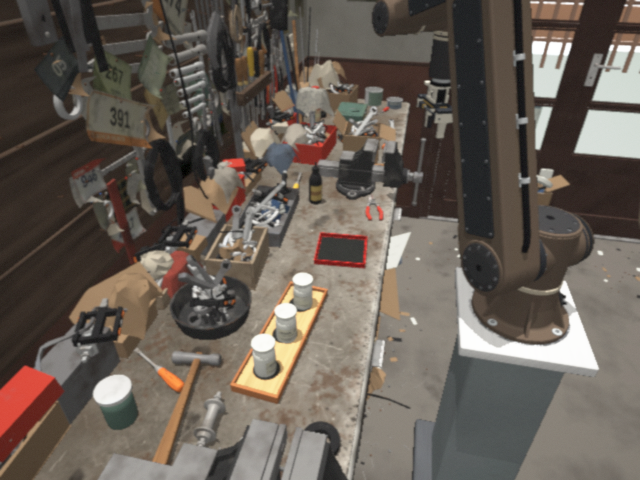

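View pics/top0.png

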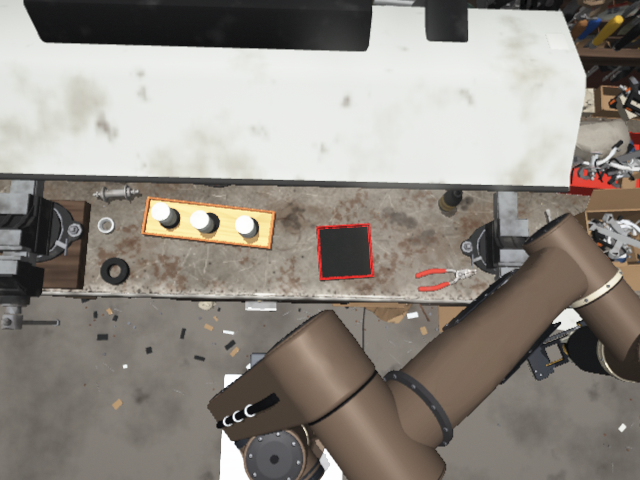

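View pics/wrist0.png

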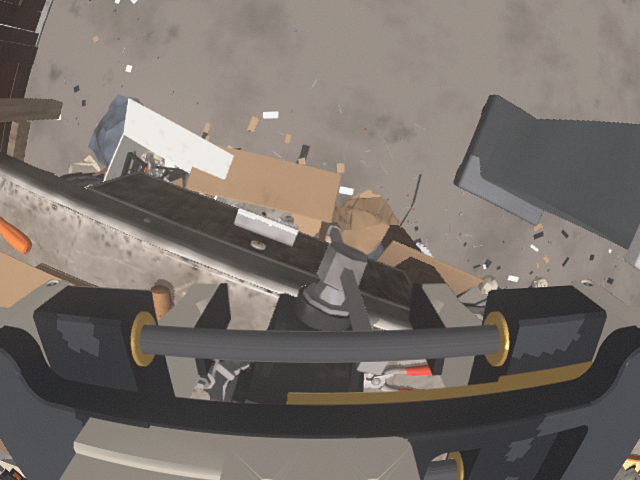

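```bash
python3 - <<'E'
import cv2
t=cv2.imread("pics/top0.png"); s=cv2.imread("pics/side0.png")
cv2.imwrite("pics/tc1.png",cv2.resize(t[180:260,135:285],None,fx=5,fy=5,interpolation=cv2.INTER_CUBIC))
cv2.imwrite("pics/tc2.png",cv2.resize(t[175:305,305:505],None,fx=4,fy=4,interpolation=cv2.INTER_CUBIC))
cv2.imwrite("pics/sc1.png",cv2.resize(s[260:410,220:340],None,fx=4,fy=4,interpolation=cv2.INTER_CUBIC))
E
cat > h.py <<'E'
import numpy as np, cv2
from plant import r
K={'side':(np.array([[453.88644959,0,317.1628201],[0,453.88644959,238.53018281],[0,0,1]]),np.array([0.29040356,-2.67640497,1.43318621]),np.array([0.51369672,0.1838268,1.16478541])),
'top':(np.array([[547.1954729,0,326.80228102],[0,547.1954729,233.13607703],[0,0,1]]),np.array([2.16401485,-2.11936093,0.19874916]),np.array([-0.11700177,0.5278473,1.44300142]))}
def ray(c,u,v):
    k,rv,t=K[c];R=cv2.Rodrigues(rv)[0]
    return -R.T@t, R.T@np.linalg.inv(k)@np.array([u,v,1.])
def onz(c,u,v,z):
    o,d=ray(c,u,v); return o+d*(z-o[2])/d[2]
def px(c,p):
    k,rv,t=K[c]; return cv2.projectPoints(np.array([p],float),rv,t,k,None)[0].ravel()
E
python3 -c "
from h import *
print(ray('side',0,0)[0],ray('top',0,0)[0])"
```

```text
[0.32730385 0.95679813 0.79486551] [ 0.28154396 -0.08265252  1.51276794]
```

View pics/tc1.png

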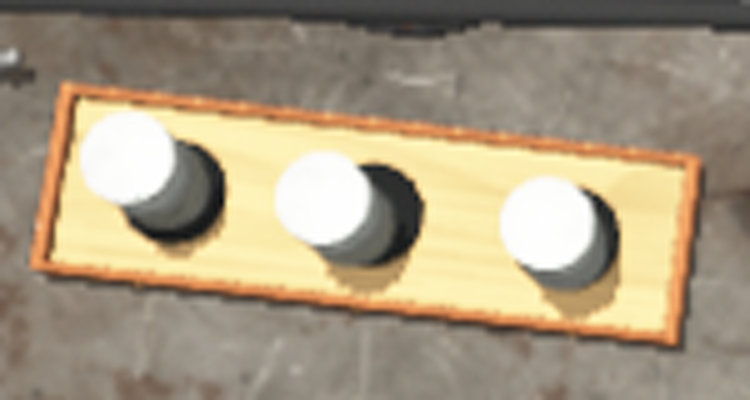

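View pics/tc2.png

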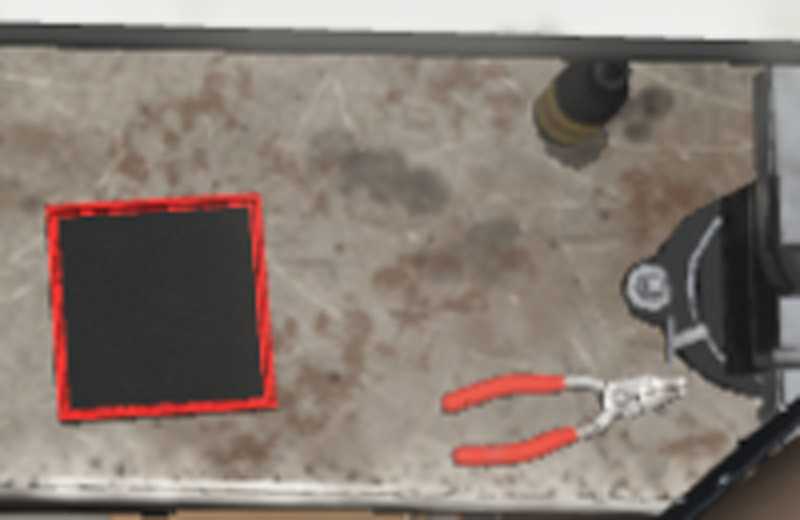

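View pics/sc1.png

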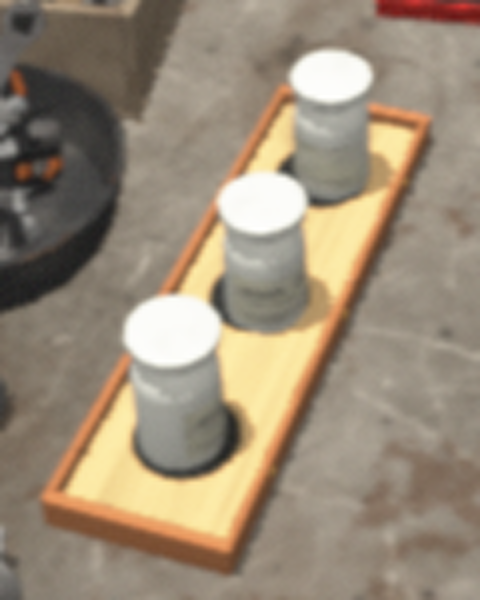

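```bash
python3 - <<'E'
from h import *
def c1(x,y): return ((x+.5)/5-.5+135,(y+.5)/5-.5+180)
def c2(x,y): return ((x+.5)/4-.5+305,(y+.5)/4-.5+175)
def s1(x,y): return ((x+.5)/4-.5+220,(y+.5)/4-.5+260)
R=np.array([onz('top',*c1(*p),.022)[:2] for p in [(65,85),(700,157),(678,343),(35,268)]])
print('rack',R,R.mean(0),[np.linalg.norm(R[i]-R[i-1]) for i in range(4)])
d=R[0]-R[1]+R[3]-R[2]; print('yaw of y axis',np.degrees(np.arctan2(d[1],d[0])))
T=np.array([onz('top',*c2(*p),.016)[:2] for p in [(48,206),(260,195),(275,408),(62,421)]])
print('tray',T,T.mean(0),[np.linalg.norm(T[i]-T[i-1]) for i in range(4)])
for a,b in zip([(128,158),(323,199),(548,224)],[(172,331),(263,204),(331,77)]):
    print(onz('top',*c1(*a),.098),onz('side',*s1(*b),.098))
    o,dd=ray('top',*c1(*a)); o2,d2=ray('side',*s1(*b))
    s=np.linalg.lstsq(np.c_[dd,-d2],o2-o,rcond=None)[0]; print('  tri',o+dd*s[0],o2+d2*s[1])
for z in (0,.3,.6,.8,1.0): print('shelf',z,onz('top',100,180,z),onz('top',400,187,z))
print('bottle',onz('top',*c2(565,120),.0))
print('pliers',onz('top',*c2(450,400),0),onz('top',*c2(680,380),0))
E
```

```text
rack [[0.62584394 0.39329127]
 [0.59322444 0.03983272]
 [0.48871534 0.04822654]
 [0.5225333  0.40208316]] [0.55757926 0.22085842] [np.float64(0.10368407373444936), np.float64(0.3549605276532111), np.float64(0.1048456421926415), np.float64(0.35546893634072624)]
yaw of y axis 84.63400436782193
tray [[ 0.55428437 -0.07777156]
 [ 0.56543041 -0.22526163]
 [ 0.41709775 -0.2364778 ]
 [ 0.40514921 -0.09067568]] [ 0.48549043 -0.15754667] [np.float64(0.1496923912528084), np.float64(0.1479106363064955), np.float64(0.14875610969693495), np.float64(0.146290889566651)]
[0.56982022 0.33327892 0.098     ] [0.56899724 0.33569931 0.098     ]
  tri [0.57022843 0.33386791 0.09599661] [0.56973317 0.33380813 0.09587812]
[0.55026242 0.23010738 0.098     ] [0.54871661 0.23374653 0.098     ]
  tri [0.55079161 0.2307233  0.09521391] [0.54967704 0.23061014 0.09497719]
[0.53962268 0.1118842  0.098     ] [0.5383369  0.11588806 0.098     ]
  tri [0.54014854 0.11228058 0.09511728] [0.53926215 0.11220118 0.09494467]
shelf 0 [0.67582369 0.53759386 0.        ] [ 0.67600551 -0.31290225  0.        ]
shelf 0.3 [0.5976333  0.41459158 0.3       ] [ 0.59777906 -0.26724097  0.3       ]
shelf 0.6 [0.5194429  0.29158929 0.6       ] [ 0.51955261 -0.22157969  0.6       ]
shelf 0.8 [0.46731598 0.20958777 0.8       ] [ 0.46740165 -0.19113884  0.8       ]
shelf 1.0 [0.41518905 0.12758624 1.        ] [ 0.41525068 -0.16069799  1.        ]
bottle [ 0.62762106 -0.44342149  0.        ]
pliers [ 0.42665524 -0.35980988  0.        ] [ 0.44399505 -0.52071284  0.        ]
```

```bash
python3 - <<'E'
from h import *
k,rv,t=K['side'];Rm=cv2.Rodrigues(rv)[0]
for z in (.3,.4,.5,.6,.7,.8,.9,1.0,1.1):
    o=[]
    for uv in [(100,180),(400,187),(575,190)]:
        p=onz('top',*uv,z); pc=Rm@p+t
        o.append((p.round(3).tolist(), px('side',p).round().tolist() if pc[2]>0 else None))
    print(z,o)
E
```

```text
0.3 [([0.598, 0.415, 0.3], [225.0, 289.0]), ([0.598, -0.267, 0.3], [313.0, 141.0]), ([0.6, -0.671, 0.3], [336.0, 100.0])]
0.4 [([0.572, 0.374, 0.4], [243.0, 228.0]), ([0.572, -0.252, 0.4], [321.0, 109.0]), ([0.574, -0.622, 0.4], [343.0, 75.0])]
0.5 [([0.546, 0.333, 0.5], [263.0, 162.0]), ([0.546, -0.237, 0.5], [330.0, 73.0]), ([0.548, -0.574, 0.5], [349.0, 47.0])]
0.6 [([0.519, 0.292, 0.6], [284.0, 91.0]), ([0.52, -0.222, 0.6], [341.0, 33.0]), ([0.522, -0.525, 0.6], [357.0, 15.0])]
0.7 [([0.493, 0.251, 0.7], [307.0, 14.0]), ([0.493, -0.206, 0.7], [353.0, -14.0]), ([0.495, -0.477, 0.7], [367.0, -22.0])]
0.8 [([0.467, 0.21, 0.8], [332.0, -69.0]), ([0.467, -0.191, 0.8], [367.0, -67.0]), ([0.469, -0.428, 0.8], [377.0, -66.0])]
0.9 [([0.441, 0.169, 0.9], [359.0, -159.0]), ([0.441, -0.176, 0.9], [382.0, -129.0]), ([0.443, -0.38, 0.9], [390.0, -118.0])]
1.0 [([0.415, 0.128, 1.0], [388.0, -258.0]), ([0.415, -0.161, 1.0], [401.0, -201.0]), ([0.416, -0.331, 1.0], [406.0, -181.0])]
1.1 [([0.389, 0.087, 1.1], [420.0, -366.0]), ([0.389, -0.145, 1.1], [424.0, -289.0]), ([0.39, -0.283, 1.1], [425.0, -259.0])]
```

```bash
python3 - <<'E'
from h import *
for z in (.227,.3,.4,.5,.6,.7): print(z,px('side',[.248,-.627,z]).round(),px('top',[.248,-.627,z]).round())
d=np.array([.248,-.627])/.674
for rr,z in ((0,.35),(0,.45),(.2,.7),(.2,.8),(.2,.9),(.3,.7),(.3,.8)): print(rr,z,px('side',[*(d*rr),z]).round(),px('top',[*(d*rr),z]).round())
E
```

```text
0.227 [433. 132.] [550. 345.]
0.3 [436. 111.] [564. 346.]
0.4 [440.  81.] [587. 348.]
0.5 [446.  49.] [613. 350.]
0.6 [451.  14.] [646. 353.]
0.7 [457. -24.] [686. 356.]
0 0.35 [559. 188.] [272. 467.]
0 0.45 [574. 144.] [267. 481.]
0.2 0.7 [552.  -7.] [386. 477.]
0.2 0.8 [567. -65.] [397. 500.]
0.2 0.9 [ 585. -131.] [411. 530.]
0.3 0.7 [526. -11.] [452. 451.]
0.3 0.8 [539. -65.] [472. 469.]
```

```bash
python3 - <<'E'
import cv2
s=cv2.imread("pics/side0.png")
cv2.imwrite("pics/sc2.png",cv2.resize(s[0:160,360:560],None,fx=4,fy=3.75,interpolation=cv2.INTER_CUBIC))
E
```

```text
(no output)
```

View pics/sc2.png

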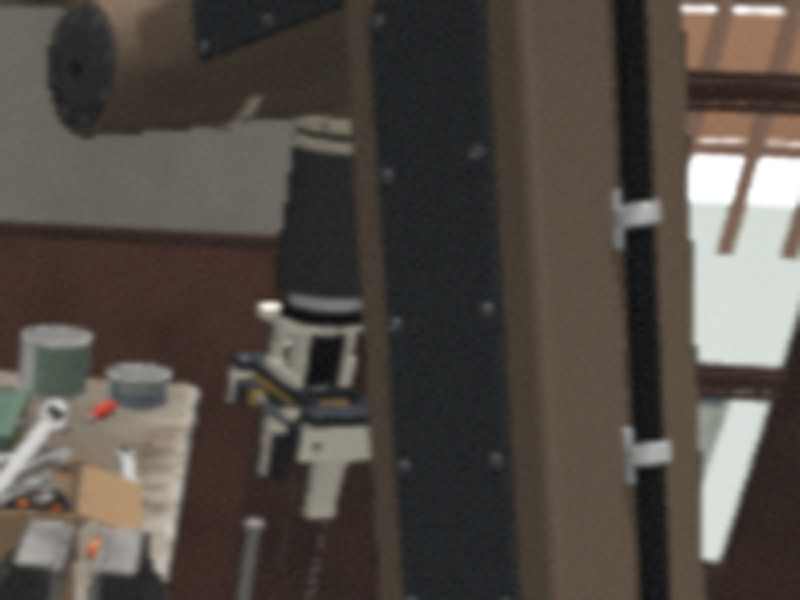

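```bash
python3 - <<'E'
from h import *
k,rv,t=K['side'];Rm=cv2.Rodrigues(rv)[0]
for z in np.arange(.7,1.3,.05):
    o=[]
    for uv in [(100,180),(100,20),(300,100),(300,10),(550,10),(550,180)]:
        p=onz('top',*uv,z); o.append((p[:2].round(2).tolist(),px('side',p).round().tolist() if (Rm@p+t)[2]>0 else None))
    print(round(z,2),o)
for z in (.5,.55,.6,.65,.7,.8): print(z,'cap',onz('top',575,215,z), px('side',onz('top',575,215,z)))
E
```

```text
0.7 [([0.49, 0.25], [307.0, 14.0]), ([0.76, 0.27], [133.0, 10.0]), ([0.63, -0.05], [275.0, -9.0]), ([0.78, -0.05], [203.0, -11.0]), ([0.8, -0.45], [259.0, -25.0]), ([0.51, -0.44], [359.0, -21.0])]
0.75 [([0.48, 0.23], [319.0, -26.0]), ([0.73, 0.25], [151.0, -29.0]), ([0.61, -0.05], [285.0, -37.0]), ([0.75, -0.05], [215.0, -39.0]), ([0.77, -0.43], [266.0, -45.0]), ([0.5, -0.42], [365.0, -43.0])]
0.8 [([0.47, 0.21], [332.0, -69.0]), ([0.7, 0.23], [171.0, -70.0]), ([0.59, -0.05], [295.0, -68.0]), ([0.72, -0.05], [227.0, -68.0]), ([0.73, -0.41], [274.0, -67.0]), ([0.48, -0.39], [371.0, -66.0])]
0.85 [([0.45, 0.19], [345.0, -113.0]), ([0.67, 0.21], [191.0, -113.0]), ([0.57, -0.06], [306.0, -101.0]), ([0.69, -0.05], [241.0, -100.0]), ([0.7, -0.38], [283.0, -91.0]), ([0.47, -0.37], [377.0, -92.0])]
0.9 [([0.44, 0.17], [359.0, -159.0]), ([0.64, 0.19], [213.0, -158.0]), ([0.54, -0.06], [318.0, -136.0]), ([0.66, -0.05], [255.0, -135.0]), ([0.67, -0.36], [293.0, -118.0]), ([0.45, -0.35], [384.0, -119.0])]
0.95 [([0.43, 0.15], [373.0, -207.0]), ([0.61, 0.16], [236.0, -205.0]), ([0.52, -0.06], [3
[... 1305 characters left out ...]
[400.0, -412.0]), ([0.36, -0.2], [461.0, -422.0])]
1.3 [([0.34, 0.0], [495.0, -617.0]), ([0.41, 0.01], [431.0, -611.0]), ([0.37, -0.07], [458.0, -549.0]), ([0.41, -0.07], [425.0, -545.0]), ([0.42, -0.18], [424.0, -481.0]), ([0.34, -0.18], [478.0, -490.0])]
0.5 cap [ 0.49880924 -0.57083535  0.5       ] [364.62449265  48.1336953 ]
0.55 cap [ 0.48808293 -0.54673394  0.55      ] [368.22910223  32.47923332]
0.6 cap [ 0.47735662 -0.52263252  0.6       ] [372.0987353  15.6738006]
0.65 cap [ 0.46663031 -0.49853111  0.65      ] [376.26373553  -2.41438239]
0.7 cap [ 0.455904   -0.47442969  0.7       ] [380.75926261 -21.93801076]
0.8 cap [ 0.43445138 -0.42622686  0.8       ] [390.9128434  -66.03400531]
```

```bash
python3 - <<'E'
from h import *
import cv2
for n,p in dict(bowl_right=(250,300),bowl_bot=(215,335),cont=(225,270),box_r=(268,232),scr=(182,385)).items():
    for z in (0.03,.06,.12): print(n,z,onz('side',*p,z)[:2].round(3))
s=cv2.imread("pics/side0.png")
cv2.imwrite("pics/sc3.png",cv2.resize(s[190:350,140:340],None,fx=4,fy=3.75,interpolation=cv2.INTER_CUBIC))
E
```

```text
bowl_right 0.03 [0.668 0.145]
bowl_right 0.06 [0.654 0.177]
bowl_right 0.12 [0.628 0.241]
bowl_bot 0.03 [0.706 0.277]
bowl_bot 0.06 [0.691 0.304]
bowl_bot 0.12 [0.662 0.357]
cont 0.03 [0.775 0.043]
cont 0.06 [0.757 0.079]
cont 0.12 [0.722 0.151]
box_r 0.03 [ 0.717 -0.167]
box_r 0.06 [ 0.702 -0.123]
box_r 0.12 [ 0.671 -0.035]
scr 0.03 [0.717 0.422]
scr 0.06 [0.702 0.443]
scr 0.12 [0.671 0.485]
```

View pics/sc3.png

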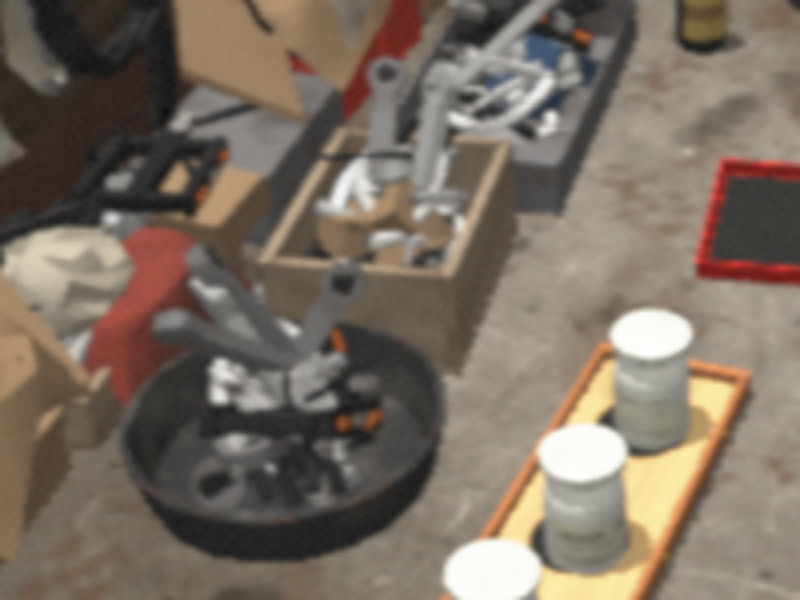

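```bash
cat >> h.py <<'E'
def delta(target,yaw,st=None):
    s=st or r.get_state(); p=np.array(s['tcp_pos']); from scipy.spatial.transform import Rotation as Ro
    R0=Ro.from_euler('xyz',s['eef_rot'],degrees=True); R1=Ro.from_euler('xyz',[180,0,yaw],degrees=True)
    print('pos',p.round(4),'rot',np.round(s['eef_rot'],2),'shift',R0.inv().apply(np.array(target)-p).round(4),'turn',(R0.inv()*R1).as_rotvec().round(3))
def st():
    s=r.get_state(); print({k:(np.round(v,4).tolist()) for k,v in s.items() if k not in('qd','joint_torque')})
E
python3 -c "
from h import *
delta([.42,-.2,.2],-95.4)"
```

```text
pos [ 0.2482 -0.6273  0.2258] rot [ 1.7993e+02 -1.0000e-02 -1.5841e+02] shift [-0.317   0.3341  0.0262] turn [ 1.0e-03  1.0e-03 -1.1e+00]
```

{"name": "step_arm", "arguments": {"increments": [[[-0.16, 0.167, 0.013], [0, 0, -0.55], 0.0], [[-0.16, 0.167, 0.013], [0, 0, -0.55], 0.0], [[-0.16, 0.167, 0.013], [0, 0, -0.55], 0.0], [[-0.16, 0.167, 0.013], [0, 0, -0.55], 0.0], [[-0.16, 0.167, 0.013], [0, 0, -0.55], 0.0]]}}

```text
time_s: 0.65
tcp_pos: [0.3361, -0.4108, 0.2134]
eef_rot: [180.0, 0.0, -126.6]
contact_force: [0.7, -0.6, -0.5]
gripper_width: 0.0876
```

```bash
python3 - <<'E'
from h import *
st(); delta([.42,-.2,.18],-95.4); delta([.46,-.05,.16],-95.4)
cv2.imwrite("pics/top1.png",r.capture('top')['color'][:,:,::-1])
cv2.imwrite("pics/side1.png",r.capture('side')['color'][:,:,::-1])
E
```

```text
{'time_s': 0.65, 'joints': [-29.5499, 7.5046, -18.563, -0.0306, -63.9356, -7.0761], 'tcp_pos': [0.3361, -0.4108, 0.2134], 'eef_rot': [179.9934, 0.0268, -126.6394], 'contact_force': [0.729, -0.64, -0.4505], 'moment': [0.0041, -0.0992, 0.0219], 'gripper_width': 0.0876}
pos [ 0.3361 -0.4108  0.2134] rot [ 1.7999e+02  3.0000e-02 -1.2664e+02] shift [-0.2192  0.0584  0.0335] turn [-0.     0.    -0.545]
pos [ 0.3361 -0.4108  0.2134] rot [ 1.7999e+02  3.0000e-02 -1.2664e+02] shift [-0.3634  0.1159  0.0536] turn [-0.     0.    -0.545]
```

View pics/top1.png

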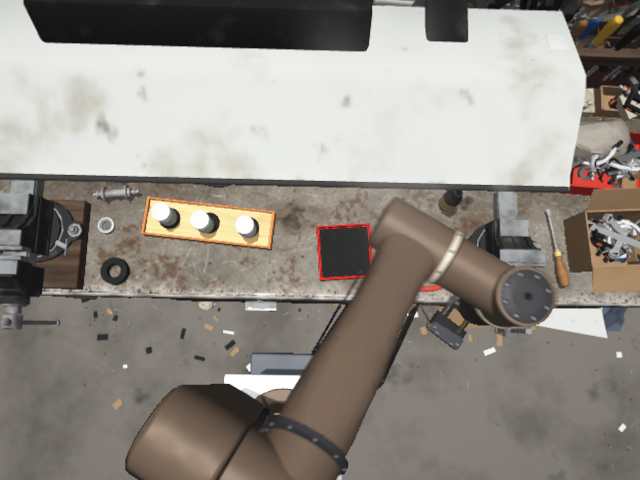

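View pics/side1.png

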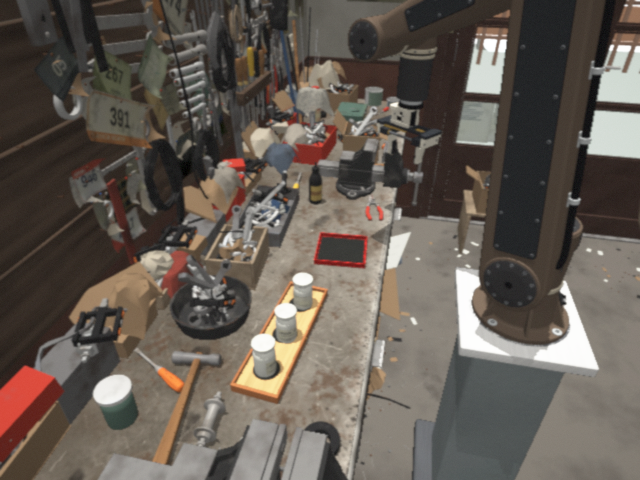

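{"name": "step_arm", "arguments": {"increments": [[[-0.15, 0.035, 0.045], [0, 0, -0.545], 0.0], [[-0.22, 0.058, 0.045], [0, 0, -0.545], 0.1], [[-0.22, 0.058, 0.05], [0, 0, -0.545], 0.15], [[-0.22, 0.058, 0.05], [0, 0, -0.545], 0.15], [[-0.3, 0.09, 0.055], [0, 0, -0.545], 0.15], [[-0.363, 0.116, 0.055], [0, 0, -0.545], 0.15], [[-0.363, 0.116, 0.055], [0, 0, -0.545], 0.15], [[-0.363, 0.116, 0.055], [0, 0, -0.545], 0.15]]}}

```text
time_s: 1.55
tcp_pos: [0.4615, -0.0514, 0.1586]
eef_rot: [-180.0, 0.0, -95.6]
contact_force: [0.9, -0.6, 0.3]
gripper_width: 0.0746
```

```bash
python3 - <<'E'
from h import *
st(); delta([.538,.112,.13],-95.4)
cv2.imwrite("pics/top2.png",r.capture('top')['color'][:,:,::-1])
cv2.imwrite("pics/side2.png",r.capture('side')['color'][:,:,::-1])
E
```

```text
{'time_s': 1.55, 'joints': [18.0476, 3.8586, -30.6147, 0.0059, -55.4997, -23.6819], 'tcp_pos': [0.4615, -0.0514, 0.1586], 'eef_rot': [-179.9733, 0.0064, -95.631], 'contact_force': [0.9306, -0.6466, 0.3147], 'moment': [-0.0426, -0.0214, -0.0195], 'gripper_width': 0.0746}
pos [ 0.4615 -0.0514  0.1586] rot [-1.7997e+02  1.0000e-02 -9.5630e+01] shift [-0.1701 -0.0601  0.0287] turn [-0.     0.    -0.004]
```

View pics/top2.png

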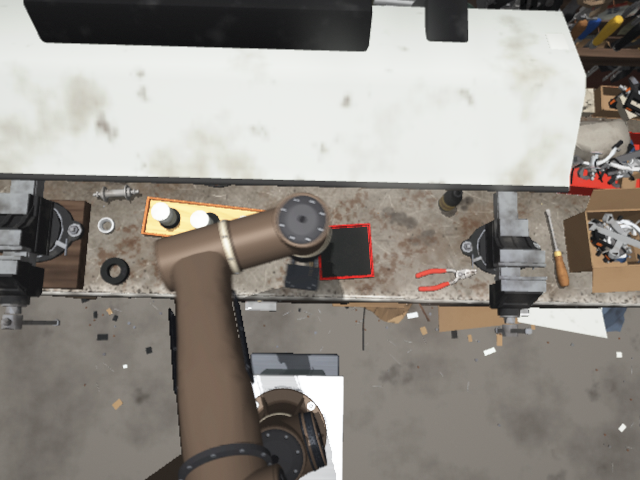

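View pics/side2.png

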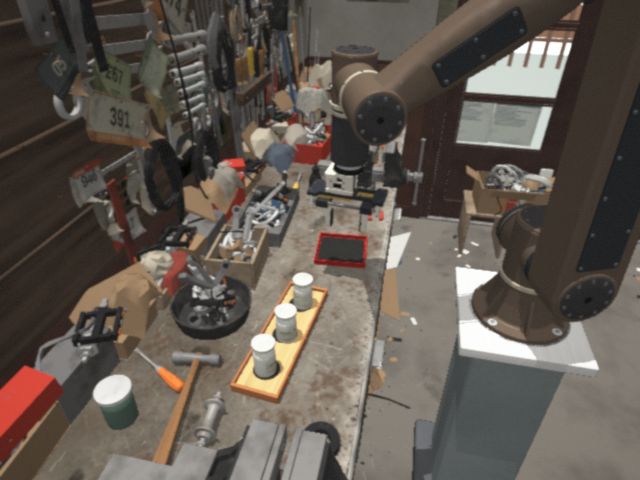

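{"name": "step_arm", "arguments": {"increments": [[[-0.17, -0.06, 0.02], [0, 0, -0.004], 0.15], [[-0.17, -0.06, 0.02], [0, 0, -0.004], 0.15], [[-0.17, -0.06, 0.02], [0, 0, -0.004], 0.15], [[-0.17, -0.06, 0.02], [0, 0, -0.004], 0.15], [[-0.17, -0.06, 0.02], [0, 0, -0.004], 0.15], [[-0.17, -0.06, 0.02], [0, 0, -0.004], 0.15]]}}

```text
time_s: 2.25
tcp_pos: [0.5373, 0.1094, 0.1378]
eef_rot: [179.9, -0.1, -95.4]
contact_force: [0.0, -0.3, -0.1]
gripper_width: 0.0745
```

```bash
python3 - <<'E'
from h import *
st(); delta([.539,.112,.042],-95.4)
cv2.imwrite("pics/w3.png",r.capture('wrist')['color'][:,:,::-1])
cv2.imwrite("pics/side3.png",r.capture('side')['color'][:,:,::-1])
E
```

```text
{'time_s': 2.25, 'joints': [31.9767, 13.1311, -22.309, -0.0043, -54.6589, -37.3984], 'tcp_pos': [0.5373, 0.1094, 0.1378], 'eef_rot': [179.9192, -0.0573, -95.4241], 'contact_force': [0.0391, -0.2504, -0.0793], 'moment': [-0.0296, 0.1345, 0.0174], 'gripper_width': 0.0745}
pos [0.5373 0.1094 0.1378] rot [ 1.7992e+02 -6.0000e-02 -9.5420e+01] shift [-0.0029 -0.0016  0.0958] turn [ 0.001 -0.001 -0.   ]
```

View pics/w3.png

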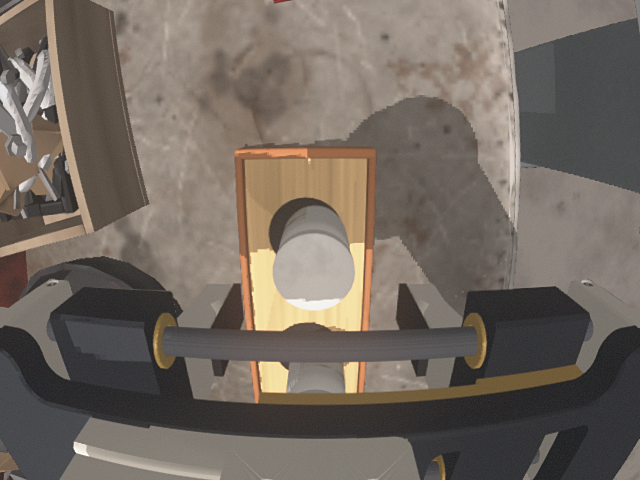

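View pics/side3.png

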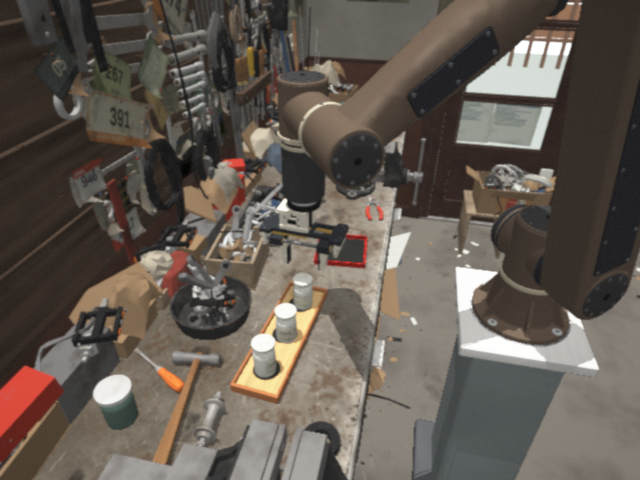

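```bash
cat >> h.py <<'E'
TC=np.array([[2.24835018e-04,-9.55238286e-01,-2.95837400e-01,8.13521013e-02],[9.99999920e-01,3.12659298e-04,-2.49559831e-04,-8.32127943e-04],[3.30885419e-04,-2.95837320e-01,9.55238279e-01,-1.58536544e-01],[0,0,0,1]])
def wonz(u,v,z,pos,rot):
    from scipy.spatial.transform import Rotation as Ro
    f=371.64829954; a=np.array([u-319.42756622,v-239.29052971]); rr=np.hypot(*a); th=rr/f
    d=np.array([*(np.sin(th)*a/rr),np.cos(th)]); R=Ro.from_euler('xyz',rot,degrees=True)
    o=pos+R.apply(TC[:3,3]); d=R.apply(TC[:3,:3]@d); return o+d*(z-o[2])/d[2]
E
python3 -c "
from h import *
P=[.5373,.1094,.1378];Q=[179.92,-.06,-95.42]
for p in [(314,270),(274,270),(354,270),(314,308)]: print(wonz(*p,.097,np.array(P),Q))
print(wonz(240,155,.022,np.array(P),Q),wonz(375,155,.022,np.array(P),Q))"
```

```text
[0.54113738 0.10793998 0.097     ]
[0.56427691 0.10583455 0.097     ]
[0.51808116 0.11018652 0.097     ]
[0.5436093 0.1326018 0.097    ]
[0.59106329 0.04180835 0.022     ] [0.491316   0.05175376 0.022     ]
```

{"name": "step_arm", "arguments": {"increments": [[[-0.001, -0.003, 0.03], [0, 0, 0], 0.15], [[-0.001, -0.003, 0.06], [0, 0, 0], 0.15], [[-0.001, -0.003, 0.085], [0, 0, 0], 0.15], [[-0.001, -0.003, 0.095], [0, 0, 0], 0.15], [[-0.001, -0.003, 0.095], [0, 0, 0], 0.15]]}}

```text
time_s: 2.85
tcp_pos: [0.5396, 0.1091, 0.0428]
eef_rot: [179.9, -0.1, -95.5]
contact_force: [-0.2, 0.7, 0.0]
gripper_width: 0.0744
```

{"name": "step_arm", "arguments": {"increments": [[[0, 0, 0], [0, 0, 0], 0.6], [[0, 0, 0], [0, 0, 0], 0.6], [[0, 0, 0], [0, 0, 0], 0.6], [[0, 0, 0], [0, 0, 0], 0.6], [[0, 0, 0], [0, 0, 0], 0.6], [[0, 0, 0], [0, 0, 0], 0.6]], "force": 25}}

```text
time_s: 3.45
tcp_pos: [0.5409, 0.1107, 0.0444]
eef_rot: [-179.9, 0.0, -95.4]
contact_force: [-0.6, 0.7, 5.4]
gripper_width: 0.0477
```

```bash
python3 - <<'E'
from h import *
st()
cv2.imwrite("pics/side4.png",r.capture('side')['color'][:,:,::-1])
E
```

```text
{'time_s': 3.45, 'joints': [31.9028, 19.8672, -27.7086, 0.0212, -42.3553, -37.3378], 'tcp_pos': [0.5409, 0.1107, 0.0444], 'eef_rot': [-179.9366, 0.0304, -95.4194], 'contact_force': [-0.5508, 0.7207, 5.423], 'moment': [0.1395, 0.6532, 0.0042], 'gripper_width': 0.0477}
```

View pics/side4.png

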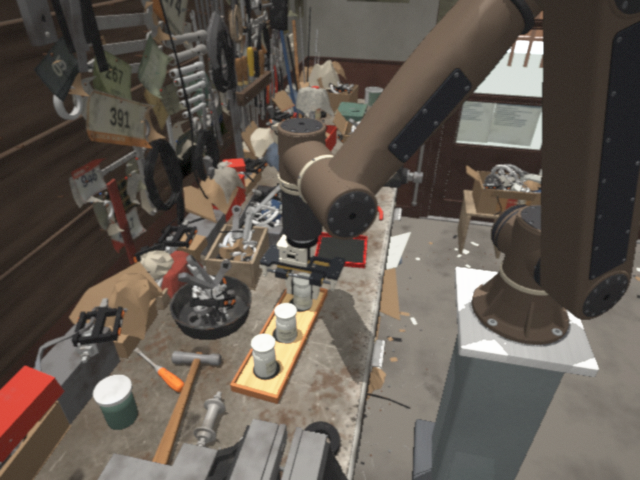

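{"name": "step_arm", "arguments": {"increments": [[[0, 0, -0.003], [0, 0, 0], 0.6], [[0, 0, -0.01], [0, 0, 0], 0.6], [[0, 0, -0.02], [0, 0, 0], 0.6], [[0, 0, -0.02], [0, 0, 0], 0.6], [[0, 0, -0.02], [0, 0, 0], 0.6], [[0, 0, -0.02], [0, 0, 0], 0.6], [[0, 0, -0.02], [0, 0, 0], 0.6]]}}

```text
time_s: 4.2
tcp_pos: [0.5402, 0.1103, 0.0633]
eef_rot: [180.0, -0.0, -95.4]
contact_force: [0.5, 0.1, -1.1]
gripper_width: 0.0478
```

```bash
python3 - <<'E'
from h import *
st()
c=r.capture('side')['color'][:,:,::-1]
cv2.imwrite("pics/side5.png",cv2.resize(c[220:400,220:400],None,fx=3,fy=3))
st()
E
```

```text
{'time_s': 4.2, 'joints': [31.8942, 18.3966, -26.6963, -0.0071, -44.9414, -37.3382], 'tcp_pos': [0.5402, 0.1103, 0.0633], 'eef_rot': [179.9697, -0.0168, -95.4491], 'contact_force': [0.4896, 0.0611, -1.1052], 'moment': [-0.0087, 0.1056, -0.0466], 'gripper_width': 0.0478}
{'time_s': 4.25, 'joints': [31.8961, 18.3978, -26.6933, -0.0033, -44.9424, -37.3362], 'tcp_pos': [0.5402, 0.1103, 0.0633], 'eef_rot': [179.972, -0.0185, -95.4425], 'contact_force': [0.0388, -0.1417, -1.5331], 'moment': [0.004, 0.1075, 0.064], 'gripper_width': 0.048}
```

View pics/side5.png

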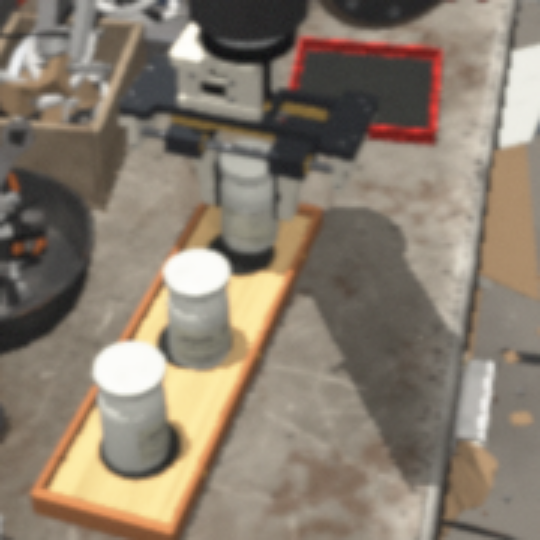

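{"name": "step_arm", "arguments": {"increments": [[[0, 0, 0.01], [0, 0, 0], 0.6], [[0, 0, 0.016], [0, 0, 0], 0.6], [[0, 0, 0.0185], [0, 0, 0], 0.6], [[0, 0, 0.0185], [0, 0, 0], 0.6], [[0, 0, 0.0185], [0, 0, 0], 0.6]]}}

```text
time_s: 4.75
tcp_pos: [0.5403, 0.1103, 0.0447]
eef_rot: [180.0, -0.0, -95.4]
contact_force: [-0.4, -0.1, -1.8]
gripper_width: 0.0478
```

{"name": "step_arm", "arguments": {"increments": [[[0, 0, 0], [0, 0, 0], 0.3], [[0, 0, 0], [0, 0, 0], 0.15], [[0, 0, 0], [0, 0, 0], 0.15], [[0, 0, 0], [0, 0, 0], 0.15]]}}

```text
time_s: 5.15
tcp_pos: [0.5405, 0.1104, 0.0452]
eef_rot: [-180.0, 0.0, -95.4]
contact_force: [-0.2, 0.8, -0.0]
gripper_width: 0.0724
```

{"name": "step_arm", "arguments": {"increments": [[[0, 0, -0.03], [0, 0, 0], 0.15], [[0, 0, -0.065], [0, 0, 0], 0.15], [[0, 0, -0.09], [0, 0, 0], 0.15], [[0, 0, -0.09], [0, 0, 0], 0.15]]}}

```text
time_s: 5.55
tcp_pos: [0.5427, 0.1114, 0.1391]
eef_rot: [-179.7, 0.2, -95.4]
contact_force: [0.7, -0.7, -0.3]
gripper_width: 0.0749
```

```bash
python3 - <<'E'
from h import *
st(); delta([.552,.230,.135],-95.4)
E
```

```text
{'time_s': 5.55, 'joints': [31.893, 13.2769, -21.9447, 0.0664, -54.3827, -37.3355], 'tcp_pos': [0.5427, 0.1114, 0.1391], 'eef_rot': [-179.6525, 0.1969, -95.4034], 'contact_force': [0.6739, -0.7071, -0.3099], 'moment': [0.0964, 0.0595, -0.0374], 'gripper_width': 0.0749}
pos [0.5427 0.1114 0.1391] rot [-179.65    0.2   -95.4 ] shift [-0.1189  0.0019  0.0045] turn [-0.006  0.003 -0.   ]
```

{"name": "step_arm", "arguments": {"increments": [[[-0.119, 0.001, 0], [0, 0, 0], 0.15], [[-0.119, 0.001, 0], [0, 0, 0], 0.15], [[-0.119, 0.001, 0], [0, 0, 0], 0.15], [[-0.119, 0.001, 0], [0, 0, 0], 0.15], [[-0.119, 0.001, 0], [0, 0, 0], 0.15]]}}

```text
time_s: 6.05
tcp_pos: [0.5501, 0.2288, 0.1342]
eef_rot: [179.9, -0.1, -95.4]
contact_force: [0.5, -0.5, 0.3]
gripper_width: 0.0748
```

```bash
python3 - <<'E'
from h import *
st()
cv2.imwrite("pics/w6.png",r.capture('wrist')['color'][:,:,::-1])
E
```

```text
{'time_s': 6.05, 'joints': [41.3569, 17.5163, -16.6288, -0.0165, -55.9458, -46.7466], 'tcp_pos': [0.5501, 0.2288, 0.1342], 'eef_rot': [179.9277, -0.0569, -95.3989], 'contact_force': [0.4972, -0.5241, 0.2757], 'moment': [0.0066, 0.0949, -0.0203], 'gripper_width': 0.0748}
```

View pics/w6.png

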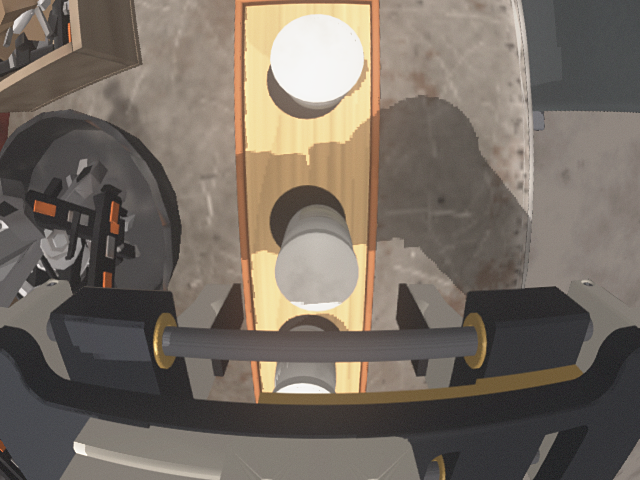

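```bash
python3 - <<'E'
from h import *
P=np.array([.5501,.2288,.1342]);Q=[179.93,-.06,-95.4]
print(wonz(316,268,.097,P,Q))
for z in (.05,.08): print(z,wonz(180,230,z,P,Q),wonz(165,160,z,P,Q),wonz(122,230,z,P,Q))
print(onz('side',250,303,.05),onz('side',250,303,.08))
E
```

```text
[0.55250811 0.22479713 0.097     ]
0.05 [0.64846506 0.20625341 0.05      ] [0.65085769 0.15555298 0.05      ] [0.69695827 0.20129818 0.05      ]
0.08 [0.63549448 0.19904121 0.08      ] [0.63759151 0.15460472 0.08      ] [0.67799645 0.19469819 0.08      ]
[0.65506764 0.17674657 0.05      ] [0.64186671 0.20816371 0.08      ]
```

{"name": "step_arm", "arguments": {"increments": [[[0, -0.001, 0.03], [0, 0, 0], 0.15], [[0, -0.001, 0.06], [0, 0, 0], 0.15], [[0, -0.001, 0.082], [0, 0, 0], 0.15], [[0, -0.001, 0.09], [0, 0, 0], 0.15], [[0, -0.001, 0.09], [0, 0, 0], 0.15]]}}

```text
time_s: 6.6
tcp_pos: [0.5512, 0.2275, 0.0442]
eef_rot: [179.9, -0.1, -95.5]
contact_force: [0.7, 0.6, 0.2]
gripper_width: 0.0748
```

{"name": "step_arm", "arguments": {"increments": [[[0, 0, 0], [0, 0, 0], 0.6], [[0, 0, 0], [0, 0, 0], 0.6], [[0, 0, 0], [0, 0, 0], 0.6], [[0, 0, 0], [0, 0, 0], 0.6], [[0, 0, 0], [0, 0, 0], 0.6], [[0, 0, 0], [0, 0, 0], 0.6]], "force": 25}}

```text
time_s: 7.2
tcp_pos: [0.552, 0.2292, 0.0459]
eef_rot: [-180.0, 0.0, -95.4]
contact_force: [-1.7, 0.5, 6.5]
gripper_width: 0.048
```

{"name": "step_arm", "arguments": {"increments": [[[0, 0, -0.003], [0, 0, 0], 0.6], [[0, 0, -0.01], [0, 0, 0], 0.6], [[0, 0, -0.02], [0, 0, 0], 0.6], [[0, 0, -0.02], [0, 0, 0], 0.6], [[0, 0, -0.02], [0, 0, 0], 0.6], [[0, 0, -0.02], [0, 0, 0], 0.6], [[0, 0, -0.02], [0, 0, 0], 0.6]]}}

```text
time_s: 7.9
tcp_pos: [0.5515, 0.2287, 0.0647]
eef_rot: [180.0, -0.0, -95.5]
contact_force: [-0.0, 0.7, -6.1]
gripper_width: 0.0478
```

```bash
python3 - <<'E'
from h import *
st()
c=r.capture('side')['color'][:,:,::-1]
cv2.imwrite("pics/side7.png",cv2.resize(c[220:400,220:400],None,fx=3,fy=3))
st()
E
```

```text
{'time_s': 7.9, 'joints': [41.2581, 21.9307, -20.7227, -0.0092, -47.388, -46.7034], 'tcp_pos': [0.5515, 0.2287, 0.0647], 'eef_rot': [179.9667, -0.0255, -95.4515], 'contact_force': [-0.0028, 0.7499, -6.1313], 'moment': [0.0635, 0.1457, -0.0332], 'gripper_width': 0.0478}
{'time_s': 7.95, 'joints': [41.2587, 21.9327, -20.7201, -0.006, -47.3886, -46.7027], 'tcp_pos': [0.5515, 0.2287, 0.0647], 'eef_rot': [179.9684, -0.0271, -95.4481], 'contact_force': [0.6293, -0.4934, -6.7314], 'moment': [-0.0409, 0.0468, -0.0373], 'gripper_width': 0.0476}
```

View pics/side7.png

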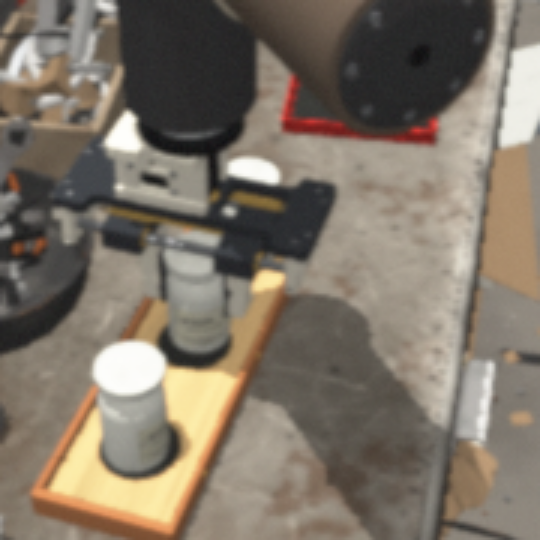

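{"name": "step_arm", "arguments": {"increments": [[[0, 0, -0.02], [0, 0, 0], 0.6], [[0, 0, -0.045], [0, 0, 0], 0.6], [[0, 0, -0.075], [0, 0, 0], 0.6], [[0.005, 0.01, -0.095], [0, 0, 0], 0.6], [[0.02, 0.03, -0.1], [0, 0, 0], 0.6], [[0.045, 0.055, -0.1], [0, 0, 0], 0.6], [[0.08, 0.075, -0.1], [0, 0, 0], 0.6], [[0.115, 0.085, -0.1], [0, 0, 0], 0.6], [[0.15, 0.085, -0.1], [0, 0, 0], 0.6]], "force": 35}}

```text
time_s: 8.85
tcp_pos: [0.451, 0.0864, 0.1651]
eef_rot: [180.0, 0.0, -95.4]
contact_force: [0.2, -0.7, -5.2]
gripper_width: 0.0475
```

```bash
python3 - <<'E'
from h import *
st(); delta([.4855,-.1575,.16],-95.4)
E
```

```text
{'time_s': 8.85, 'joints': [35.5111, 2.9588, -30.6128, -0.0335, -56.427, -40.8641], 'tcp_pos': [0.451, 0.0864, 0.1651], 'eef_rot': [179.9829, 0.022, -95.3715], 'contact_force': [0.1921, -0.6774, -5.2398], 'moment': [0.0119, -0.1805, 0.0099], 'gripper_width': 0.0475}
pos [0.451  0.0864 0.1651] rot [ 1.7998e+02  2.0000e-02 -9.5370e+01] shift [ 0.2396 -0.0572  0.005 ] turn [0. 0. 0.]
```

{"name": "step_arm", "arguments": {"increments": [[[0.035, -0.01, 0.002], [0, 0, 0], 0.6], [[0.075, -0.02, 0.005], [0, 0, 0], 0.6], [[0.115, -0.03, 0.005], [0, 0, 0], 0.6], [[0.155, -0.04, 0.005], [0, 0, 0], 0.6], [[0.195, -0.048, 0.005], [0, 0, 0], 0.6], [[0.225, -0.055, 0.005], [0, 0, 0], 0.6], [[0.238, -0.057, 0.005], [0, 0, 0], 0.6], [[0.24, -0.057, 0.005], [0, 0, 0], 0.6], [[0.24, -0.057, 0.005], [0, 0, 0], 0.6]]}}

```text
time_s: 9.75
tcp_pos: [0.4865, -0.1567, 0.1598]
eef_rot: [180.0, 0.0, -95.5]
contact_force: [-0.0, -0.3, -5.7]
gripper_width: 0.0473
```

```bash
python3 - <<'E'
from h import *
st(); delta([.4855,-.1575,.05],-95.4)
for n in('side','wrist'): cv2.imwrite(f"pics/{n}8.png",r.capture(n)['color'][:,:,::-1])
E
```

```text
{'time_s': 9.75, 'joints': [4.1757, 8.3684, -25.1644, -0.0234, -56.4965, -9.6645], 'tcp_pos': [0.4865, -0.1567, 0.1598], 'eef_rot': [179.9679, 0.0144, -95.5018], 'contact_force': [-0.0301, -0.2577, -5.6881], 'moment': [0.0885, 0.1096, -0.0809], 'gripper_width': 0.0473}
pos [ 0.4865 -0.1567  0.1598] rot [ 1.7997e+02  1.0000e-02 -9.5500e+01] shift [0.001  0.0008 0.1098] turn [ 0.001  0.    -0.002]
```

View pics/side8.png

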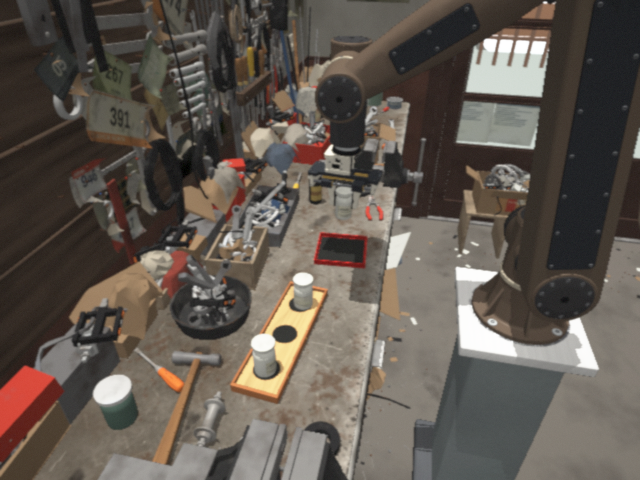

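View pics/wrist8.png

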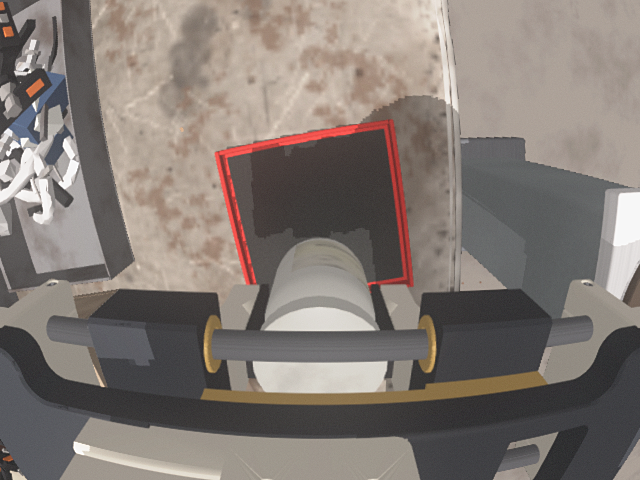

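```bash
python3 - <<'E'
from h import *
P=np.array([.4865,-.1567,.1598]);Q=[179.97,.01,-95.5]
for p in [(217,152),(390,121),(411,283)]: print(wonz(*p,.016,P,Q))
E
```

```text
[ 0.56568111 -0.22794788  0.016     ]
[ 0.42208095 -0.23882206  0.016     ]
[ 0.40977021 -0.09524653  0.016     ]
```

{"name": "step_arm", "arguments": {"increments": [[[0, 0, 0.03], [0, 0, 0], 0.6], [[0, 0, 0.06], [0, 0, 0], 0.6], [[0, 0, 0.09], [0, 0, 0], 0.6], [[0, 0, 0.108], [0, 0, 0], 0.6], [[0, 0, 0.115], [0, 0, 0], 0.6], [[0, 0, 0.115], [0, 0, 0], 0.6], [[0, 0, 0.115], [0, 0, 0], 0.6]]}}

```text
time_s: 10.55
tcp_pos: [0.4879, -0.1563, 0.0461]
eef_rot: [-179.9, -0.0, -95.4]
contact_force: [-0.4, -0.3, -5.5]
gripper_width: 0.0476
```

Tray corners agree with the top view. Lowering in 2 mm steps to touch.

{"name": "step_arm", "arguments": {"increments": [[[0, 0, 0.002], [0, 0, 0], 0.6], [[0, 0, 0.004], [0, 0, 0], 0.6], [[0, 0, 0.006], [0, 0, 0], 0.6], [[0, 0, 0.006], [0, 0, 0], 0.6]]}}

```text
time_s: 10.95
tcp_pos: [0.4867, -0.1568, 0.039]
eef_rot: [180.0, 0.0, -95.5]
contact_force: [0.2, 0.8, -6.0]
gripper_width: 0.0478
```

{"name": "step_arm", "arguments": {"increments": [[[0, 0, 0.001], [0, 0, 0], 0.6], [[0, 0, 0.002], [0, 0, 0], 0.6], [[0, 0, 0.002], [0, 0, 0], 0.6]]}}

```text
time_s: 11.25
tcp_pos: [0.487, -0.1568, 0.0378]
eef_rot: [-180.0, -0.0, -95.4]
contact_force: [-3.8, 0.8, 4.5]
gripper_width: 0.0477
```

{"name": "step_arm", "arguments": {"increments": [[[0, 0, -0.0005], [0, 0, 0], 0.6], [[0, 0, -0.0005], [0, 0, 0], 0.4], [[0, 0, -0.0005], [0, 0, 0], 0.2], [[0, 0, -0.0005], [0, 0, 0], 0.1], [[0, 0, -0.0005], [0, 0, 0], 0.1], [[0, 0, -0.0005], [0, 0, 0], 0.1]]}}

```text
time_s: 11.85
tcp_pos: [0.487, -0.1567, 0.0376]
eef_rot: [-180.0, -0.0, -95.4]
contact_force: [0.6, -0.4, -0.3]
gripper_width: 0.0769
```

```bash
python3 - <<'E'
from h import *
st()
for n in('side','wrist'): cv2.imwrite(f"pics/{n}9.png",r.capture(n)['color'][:,:,::-1])
E
```

```text
{'time_s': 11.85, 'joints': [4.182, 17.3109, -33.1417, 0.0043, -39.5321, -9.6244], 'tcp_pos': [0.487, -0.1567, 0.0376], 'eef_rot': [-179.9845, -0.0001, -95.4391], 'contact_force': [0.5635, -0.3743, -0.3289], 'moment': [0.0106, 0.0767, 0.0032], 'gripper_width': 0.0769}
```

View pics/side9.png

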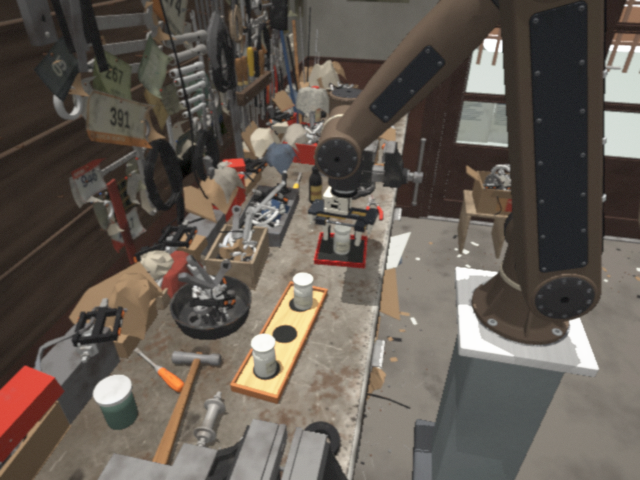

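View pics/wrist9.png

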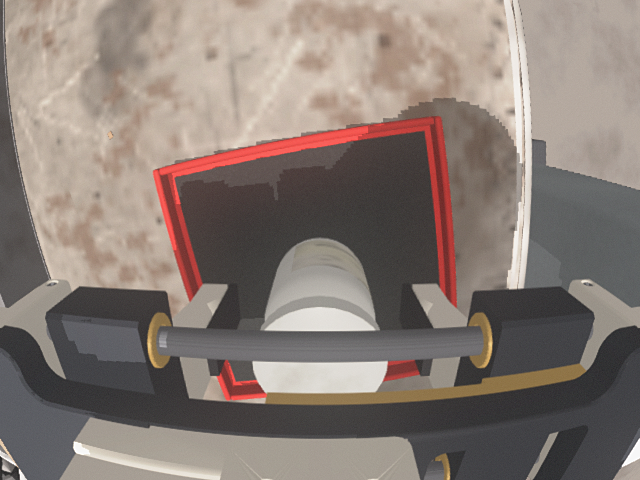

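{"name": "step_arm", "arguments": {"increments": [[[0, 0, -0.02], [0, 0, 0], 0.1], [[0, 0, -0.05], [0, 0, 0], 0.1], [[0, 0, -0.09], [0, 0, 0], 0.1], [[0, 0, -0.125], [0, 0, 0], 0.1], [[-0.04, 0.02, -0.13], [0, 0, 0], 0.1], [[-0.09, 0.04, -0.13], [0, 0, 0], 0.1], [[-0.13, 0.05, -0.13], [0, 0, 0], 0.1], [[-0.13, 0.05, -0.13], [0, 0, 0], 0.1], [[-0.13, 0.05, -0.13], [0, 0, 0], 0.1]]}}

```text
time_s: 12.85
tcp_pos: [0.4494, -0.0214, 0.1679]
eef_rot: [-180.0, 0.0, -95.3]
contact_force: [0.4, 0.7, -0.0]
gripper_width: 0.0789
```

```bash
python3 - <<'E'
from h import *
st()
for n in('side','top'): cv2.imwrite(f"pics/{n}10.png",r.capture(n)['color'][:,:,::-1])
E
```

```text
{'time_s': 12.85, 'joints': [22.5056, 1.8065, -31.4421, 0.0037, -56.7073, -27.7662], 'tcp_pos': [0.4494, -0.0214, 0.1679], 'eef_rot': [-179.9595, 0.0179, -95.2586], 'contact_force': [0.3763, 0.6894, -0.0407], 'moment': [0.0103, 0.0321, -0.0103], 'gripper_width': 0.0789}
```

View pics/side10.png

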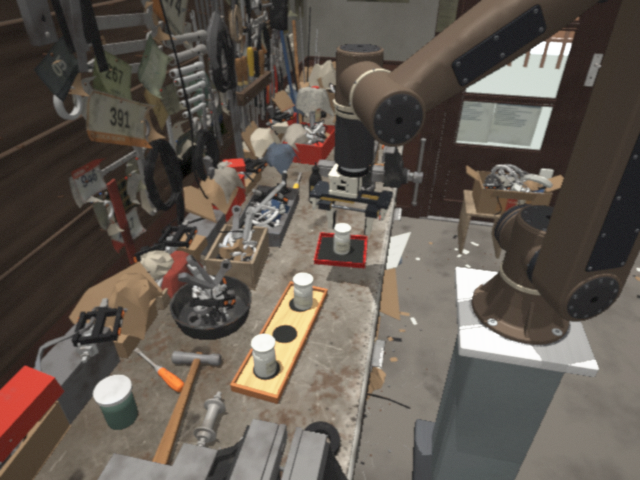

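View pics/top10.png

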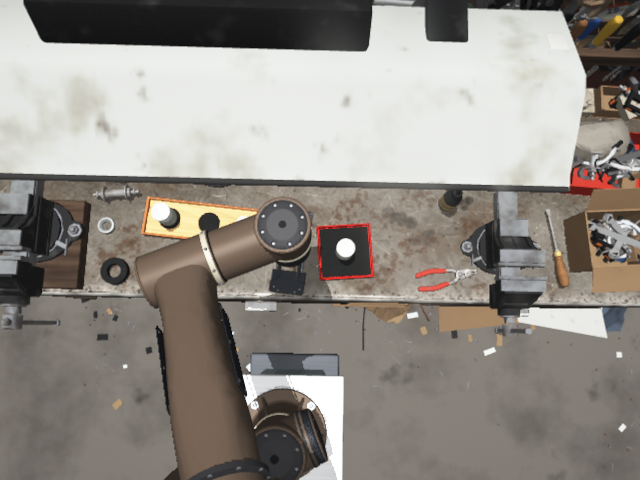

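```bash
python3 -c "
from plant import r
print(r.close_job())"
```

```text
the job is handed in; nothing more can be done
None
```

The heavy jar is standing upright near the centre of the red tray, and I have handed the job in at about 13 s of the 58 s allowed.

- **Which jar is heavy:** I lifted two of the three. The jar nearest the tray pulled about 1.1–1.5 N, so it is light, and I set it back where it stood. The middle jar pulled about 6–6.7 N, so it is the full one. I did not lift the far jar, since only one is full and the middle one was already clear.
- **Last pictures:** The side camera shows both light jars upright in their row on the rack, and the top camera shows the far one (the arm hides the near one there). The oil bottle and pliers are in the same place as at the start. The gripper is open and clear of everything, with the force reading back near zero.
- **Where measurements disagreed:** The wrist and fixed cameras differed by up to 6 mm on jar positions, and all the grasps still came out centred. The wrist force read about +5 to +6 N when the fingers closed on each jar, and +4.5 N when the heavy jar touched the tray. All of these are far below the limits.

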